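# Fill the spring-fed blank magazine

### The arm

A 6-joint arm with a two-finger parallel gripper is mounted at the origin on a cart in front of the work surface, level with it; the furniture and walls round the work are solid. World frame = base frame: x ahead of the robot, y to its left, z up, the work surface at z = 0. Lengths are in m, angles in rad, forces in N, time in s.
With the tool pointing down it reaches from about 0.25 to 0.775 m from the base axis. Payload 4 kg.
Tool frame: the origin (TCP) lies midway between the tips of the shut fingers; the grasp point (between the pads) lies 19 mm behind it (robot.hold_point_z is the distance from the TCP to the grasp point, in m); z points along the fingers, y is the direction in which the jaws open and shut (so a half turn about z gives the same grasp; the last joint's range is limited). The gripper opens to 94 mm and grips with 3 to 60 N. Pads are 16 mm wide; open, the fingers measure 119 mm over their backs; the gripper's body (75 mm by 177 mm) begins 78 mm behind the grasp point.
Start: joints at [1.193, 0.087, 1.371, -0, 1.684, -0.103], TCP at [0.149, 0.529, 0.174] pointing down, gripper open.
Joint ranges: [-3.1, 3.1], [-0.76, 2.03], [0.27, 2.55], [-1.08, 4.22], [0.17, 2.65], [-2.57, 2.57]. Speed limits (rad/s): [2.79, 2.79, 3.14, 3.14, 3.14, 3.14].

### API

Orientations are given as a 3x3 rotation matrix whose columns are the frame's x, y, z axes.
In Python, from plant import robot, jaws, sensors, capture, find_in, outline_of gives the robot as it stands. The module is installed in compiled form; this text tells all that it offers. Calls block until the motion is done:
- robot.move_ptp(position, orientation): joint-space move of the TCP to a pose.
- robot.servo_line(position, rot=None, rate=0.15, stop_force=None): straight line of the TCP; rot=None keeps the orientation; rate is the mean speed in m/s. With stop_force (N) it stops when the force on the tool has changed by that much, and returns True; else False.
- robot.movej(angles): joint-space move.
- jaws.set_gripper(opening, force=None): finger opening in m; force is the grip in N (None keeps the last); returns when the fingers have stopped.
- robot.hold(seconds).
- robot.solve_ik(position, orientation): joint angles nearest the present ones, or None.
- sensors.read_state(): the state.
- capture(name): name is "scene" or "top" or "wrist"; returns a dict with "pixels" (400x640x3 uint8, blue, green, red), "camera_matrix" (3x3 intrinsics, pixels), "eye" and "rotation" of the camera in the world. Camera axes: x right, y up, looking along -z (the intrinsics and any distortion apply to the point x, -y, -z); pixel columns grow to the right and rows downward; lengths in m; the calibration is good to about 2 mm. A picture is of the moment at which its call begins. There is no depth.
A pose or a line that the arm cannot do raises robot.PlanningError and nothing moves.
- robot.job_done(): hands the job in, once; it reports no verdict.
Trained networks look in the newest picture that a camera, given by its name, has taken for a name from the list of things; names that differ only in an ending like _2 or _b are one class to them, and where a whole thing is asked for, a point or a joint stands for the part that bears it (a point fixed in the world has none). Each returns a list of dicts, best first, with "p" (0 to 1); they miss things now and then, are a little off and sometimes report something else, mostly with a low value. They report only what shows in the picture. A call takes as long as a camera call.
- find_in(camera, target): "extent" ([left, top, right, bottom] in pixels, round what is visible of it).
- outline_of(camera, target): "pixels" (400x640 bool, what is visible of it) and "extent" ([left, top, right, bottom] in pixels, round what is visible of it).
The state is a dict: "t": time; "qpos": joint angles; "joint_vel": joint speeds; "joint_torque": joint torques, N m; "position": TCP position; "eef_rot": TCP orientation; "ft_force": force on the tool from outside, world axes, zero at the start; "wrist_torque": the same for the moment, N m; "width": finger opening in m.
Only numpy, scipy, OpenCV 4.12 (cv2) and the standard library are available. Lean on these libraries where they do the work, as an engineer would, in place of code of your own. Each camera call takes 0.05 s, during which the arm holds its last target.

### The job

Top up the spring-fed feed magazine with the two spare cover-plate blanks, so that it is full with three. First take the V-block off the pile and stand it on the bench away from the magazine; then lay each blank (one lies flat on the bench, one stands on edge in the wooden rack) flat on the pile and push it down against the spring until both catches have snapped back over it. Let go of everything and leave the other tools where they lie.

Things in the scene. Friction and masses are not known exactly. Their poses are not given: they have to be found in the camera images.
- magazine: feed magazine fixed to the bench: base 172 x 104 x 8 mm; four corner angles form an open-topped upright shaft 115 mm (own x) by 65 mm (own y) inside, flared at the top, 125 mm high. Origin: centre of the underside. Its two long sides are open in the middle 70 mm, from 50 mm up, for fingers that hold a blank across its 60 mm. Catch brackets at the x ends reach 81 mm from the centre, 145 mm high
- mouth (a point): point on the magazine's axis at the catch level, 96 mm above the bench: the height of the undersides of the two catch noses, against which a spring follower lifts the pile, so the top of the pile lies there. Axes as the magazine's
- follower (a joint): how far the spring follower (platform under the pile) has sunk below the catch level, m: 0 empty, 0.015 with one blank held under the catches, 0.030 with two, 0.045 with three (full), stop at 0.062. Its spring gives 8 N at 0 and 163 N/m more; pushing a blank home takes about 8 to 15 N
- catch_near (a joint): swing of the spring catch at the magazine's -x end, rad: 0 closed, 0.2 while a blank passes, stop 0.6. Its nose is 20 mm wide and reaches to 49.5 mm from the centre. A blank coming down pushes its sloping top outward from 10 mm above the catch level; it snaps back when the blank's top is about 4 mm below the catch level (press 10 to 12 mm below), then holds the pile down
- catch_far (a joint): the same for the catch at the magazine's +x end
- blank_loaded: aluminium cover-plate blank 110 x 60 x 15 mm (own x, y, z; origin at its centre), 0.25 kg, with a 28 mm bore and four bolt holes; it already lies in the magazine under the catches
- blank_flat: an equal blank lying flat on the bench; origin at its centre, x along its 110 mm, y along its 60 mm, z along its 15 mm thickness
- blank_edge: an equal blank standing on its long edge in the middle slot of the wooden rack; its own y is up or down, its z (thickness) is level. It slides freely up out of the slot; top edge 70 mm above the bench; stood on the bench on that edge it stays up and can be tipped over flat
- rack: wooden rack fixed to the bench, 110 x 90 x 30 mm (own x, y, z), origin centre of the underside; three slots 18 mm wide and 20 mm deep run along its y, at x = -33, 0, +33 mm
- v_block: steel V-block standing on the pile in the magazine's mouth, 0.42 kg, 50 x 60 x 45 mm (own x, y, z), origin centre of the underside, V groove on top along its y; its 50 mm sides face the magazine's open long sides; the bench round x 0.595, y 0.33 m is free to stand it on
- hammer: bystander: hammer 329 mm long (own y), origin centre of its underside
- coil_bobbin: bystander: wound coil bobbin 56 mm across, 48 mm high, standing, origin centre of its underside
- pliers: bystander: pliers 170 mm long (own y), origin centre of its underside

How it is judged:
By the outcome, as a careful person would: the job done as asked, in the order asked, and still so for the second after the job is handed in, with the robot touching nothing.
It also fails if it takes over 72 s, if anything falls off the work surface, if the arm or the gripper's body presses on something with over 40 N, if the wrist force passes 120 N, or if a joint passes its speed limit or range.

## Working session

There is one attempt and no reset: what is moved stays moved. The work goes in short steps, each a Python script; the robot and the scene stay as the last script left them, time stands still between calls to the robot, and variables do not carry over. Pictures are saved under pics/ and viewed, and the job is handed in when it is done.

```bash
mkdir -p pics; ls; python3 - <<'E'
from plant import robot, jaws, sensors, capture, find_in, outline_of
import cv2,numpy as np
for n in ("scene","top","wrist"):
    c=capture(n); cv2.imwrite(f"pics/{n}0.png",c["pixels"])
    print(n,c["camera_matrix"].round(1).tolist(),c["eye"],np.round(c["rotation"],3).tolist(),[k for k in c])
    for t in ["magazine","blank_flat","blank_edge","rack","v_block","blank_loaded","mouth","catch_near","catch_far"]:
        try:
            print(t,[(round(d["p"],2),np.round(d["extent"]).tolist()) for d in find_in(n,t)[:3]])
        except Exception as e: print(t,e)
s=sensors.read_state(); print(s["t"],s["position"],s["eef_rot"],s["width"])
E
```

```text
pics
scene [[451.0, 0.0, 315.3], [0.0, 451.0, 201.8], [0.0, 0.0, 1.0]] [-0.58988826  0.61987127  1.25748508] [[-0.426, 0.618, -0.661], [-0.905, -0.278, 0.323], [0.016, 0.735, 0.678]] ['pixels', 'camera_matrix', 'eye', 'rotation']
magazine []
blank_flat [(0.73, [231.0, 248.0, 259.0, 266.0])]
blank_edge []
rack [(0.64, [275.0, 241.0, 298.0, 259.0]), (0.64, [233.0, 250.0, 259.0, 267.0])]
v_block []
blank_loaded []
mouth [(0.48, [300.0, 191.0, 336.0, 249.0])]
catch_near []
catch_far []
top [[409.2, 0.0, 317.3], [0.0, 409.2, 203.9], [0.0, 0.0, 1.0]] [0.33183498 0.04401583 1.29903399] [[0.005, 0.989, -0.151], [-1.0, 0.003, -0.011], [-0.011, 0.151, 0.988]] ['pixels', 'camera_matrix', 'eye', 'rotation']
magazine [(0.86, [290.0, 178.0, 330.0, 243.0])]
blank_flat [(0.55, [191.0, 212.0, 230.0, 229.0])]
blank_edge [(0.67, [239.0, 219.0, 279.0, 232.0])]
rack [(0.58, [246.0, 204.0, 276.0, 244.0])]
v_block [(0.84, [301.0, 198.0, 319.0, 222.0])]
blank_loaded [(0.71, [298.0, 193.0, 322.0, 228.0])]
mouth [(0.82, [290.0, 183.0, 329.0, 244.0])]
catch_near [(0.55, [307.0, 229.0, 315.0, 241.0])]
catch_far [(0.5, [306.0, 181.0, 311.0, 195.0])]
wrist [[290.2, 0.0, 326.2], [0.0, 290.2, 196.0], [0.0, 0.0, 1.0]] [0.07737833 0.54943355 0.38417663] [[0.272, -0.93, -0.246], [0.962, 0.263, 0.07], [-0.0, -0.256, 0.967]] ['pixels', 'camera_matrix', 'eye', 'rotation']
magazine []
blank_flat []
blank_edge []
rack []
v_block []
blank_loaded []
mouth []
catch_near []
catch_far []
1.5 [0.14925199 0.52939003 0.17380809] [[-9.62488279e-01  2.71323258e-01  4.19454373e-05]
 [ 2.71323261e-01  9.62488273e-01  1.10107051e-04]
 [-1.04973876e-05  1.17357519e-04 -9.99999993e-01]] 0.09437125823238195
```

```bash
python3 - <<'E'
import cv2,numpy as np
a=cv2.imread("pics/top0.png"); b=cv2.imread("pics/scene0.png")
cv2.imwrite("pics/top0z.png",cv2.resize(a[150:290,130:370],None,fx=3.3,fy=3.3,interpolation=cv2.INTER_CUBIC))
cv2.imwrite("pics/scene0z.png",cv2.resize(b[150:290,190:390],None,fx=4,fy=4,interpolation=cv2.INTER_CUBIC))
E
```

```text
(no output)
```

View pics/top0.png

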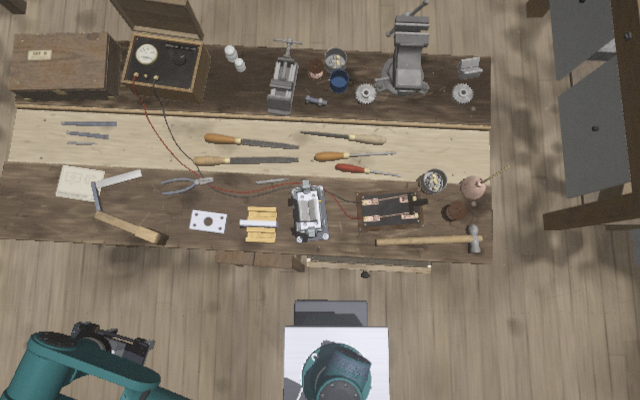

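View pics/top0z.png

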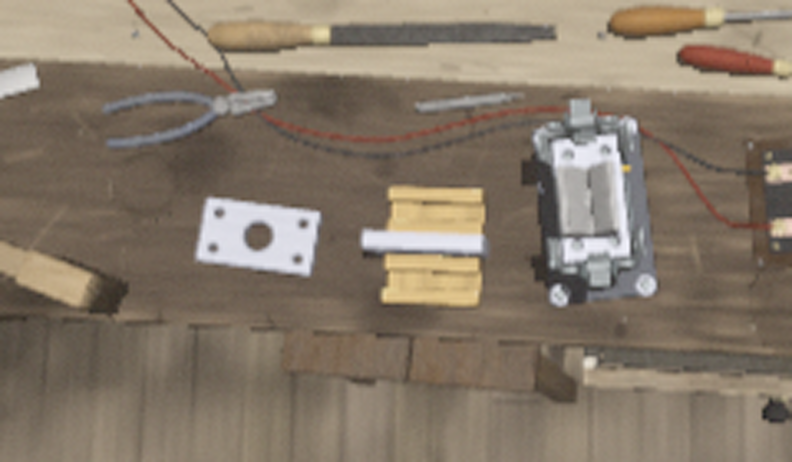

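View pics/scene0.png

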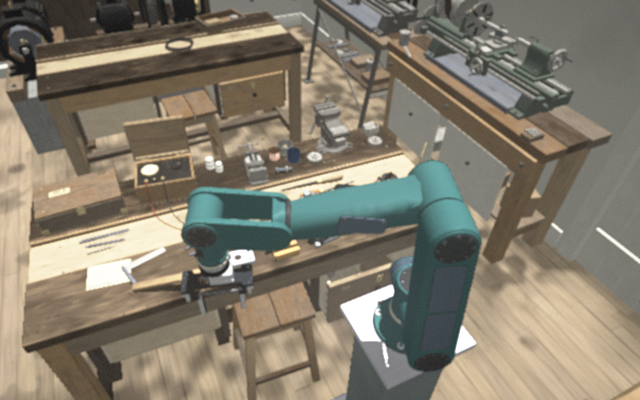

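View pics/scene0z.png

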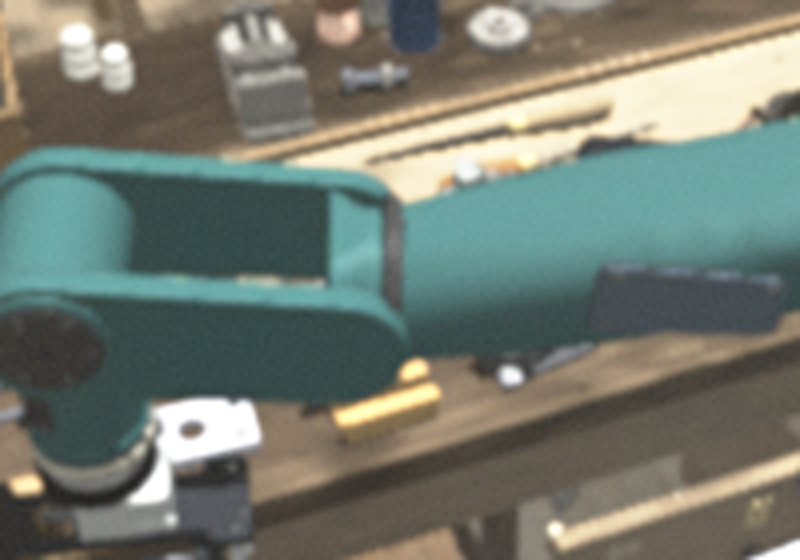

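The top view (arm not in the way) shows the blank_flat at about (208,221), the rack with blank_edge at about (260,224), and the magazine with V-block at about (310,211). In the scene view the arm hides the work. I'll convert these to coarse positions and go for wrist views.

```bash
cat > h.py <<'E'
from plant import robot, jaws, sensors, capture, find_in, outline_of
import cv2,numpy as np
np.set_printoptions(precision=4,suppress=True)
def unproj(c,px,z):
    K=c["camera_matrix"]; px=np.atleast_2d(np.asarray(px,float))
    d=np.c_[(px[:,0]-K[0,2])/K[0,0],-(px[:,1]-K[1,2])/K[1,1],-np.ones(len(px))]@np.asarray(c["rotation"]).T
    e=np.asarray(c["eye"]); t=(z-e[2])/d[:,2]
    return e+d*t[:,None]
def proj(c,P):
    K=c["camera_matrix"]; q=(np.atleast_2d(P)-np.asarray(c["eye"]))@np.asarray(c["rotation"])
    return np.c_[K[0,0]*q[:,0]/-q[:,2]+K[0,2],K[1,1]*-q[:,1]/-q[:,2]+K[1,2]]
def down(yaw):
    # tool z down; tool y (jaw) axis at angle yaw in world
    y=np.array([np.cos(yaw),np.sin(yaw),0]); z=np.array([0,0,-1.]); x=np.cross(y,z)
    return np.c_[x,y,z]
def snap(n,f):
    c=capture(n); cv2.imwrite(f"pics/{f}.png",c["pixels"]); return c
E
python3 - <<'E'
from h import *
c=capture("top")
def s(n,z):
    d=outline_of("top",n)
    for o in d[:1]:
        m=o["pixels"].astype(np.uint8); r=cv2.minAreaRect(np.argwhere(m>0)[:,::-1].astype(np.float32))
        b=cv2.boxPoints(r); P=unproj(c,b,z); ctr=P.mean(0)
        e0=P[1]-P[0]; e1=P[2]-P[1]
        print(n,o["p"],ctr,np.linalg.norm(e0),np.linalg.norm(e1),np.degrees([np.arctan2(e0[1],e0[0]),np.arctan2(e1[1],e1[0])]))
s("magazine",.06);s("mouth",.096);s("v_block",.141);s("blank_flat",.015);s("blank_edge",.07);s("rack",.03);s("hammer",.02);s("coil_bobbin",.04);s("pliers",.01)
st=sensors.read_state();R=st["eef_rot"];w=capture("wrist")
print(R.T@(w["eye"]-st["position"]),R.T@np.array(w["rotation"]))
E
```

```text
magazine 0.87 [0.5037 0.0829 0.06  ] 0.1023812769234836 0.18655677773680637 [ -82.5907 -172.8571]
mouth 0.67 [0.4982 0.0812 0.096 ] 0.10055904933775159 0.18208924443235178 [ -84.5626 -174.7771]
v_block 0.77 [0.4911 0.0837 0.141 ] 0.05012166283544614 0.06216457319088686 [ -84.5714 -174.5774]
blank_flat 0.7 [0.4736 0.4021 0.015 ] 0.060403816690503445 0.11320093538445934 [ -4.8339 -97.5853]
blank_edge 0.77 [0.4609 0.2354 0.07  ] 0.10604417425757531 0.0182050291876175 [ -89.8046 -178.8605]
rack 0.59 [0.4625 0.2322 0.03  ] 0.11071207809736189 0.09336037830775877 [ -1.0955 -92.7107]
hammer 0.62 [ 0.4016 -0.2899  0.02  ] 0.3284692898155995 0.08506997223097024 [ -81.4173 -174.7879]
coil_bobbin 0.87 [ 0.5051 -0.3663  0.04  ] 0.06363174576668107 0.05339112562400474 [ -63.4564 -156.0505]
[ 0.0746 -0.0002 -0.2104] [[-0.0006  0.9666  0.2561]
 [ 1.      0.0005  0.0004]
 [ 0.0002  0.2561 -0.9666]]
```

```bash
python3 - <<'E'
from h import *
t0=sensors.read_state()["t"]
yaw=np.radians(96.5)
R=down(yaw)
for p in [(0.49,0.24,0.22),(0.5,0.083,0.22)]:
    try: robot.move_ptp(p,R)
    except robot.PlanningError as e: print(e)
    print(sensors.read_state()["t"]-t0, sensors.read_state()["position"])
    c=snap("wrist",f"w1_{int(p[1]*1000)}")
    import pickle; pickle.dump(c,open(f"w1_{int(p[1]*1000)}.pkl","wb"))
    for n in ["magazine","mouth","v_block","blank_flat","blank_edge","rack"]:
        print(n,[(round(d["p"],2),np.round(d["extent"]).tolist()) for d in find_in("wrist",n)[:2]])
E
```

```text
1.6500000000000004 [0.4896 0.2407 0.2199]
magazine [(0.83, [136.0, 100.0, 261.0, 260.0])]
mouth [(0.81, [131.0, 100.0, 259.0, 261.0])]
v_block []
blank_flat [(0.91, [396.0, 145.0, 481.0, 202.0])]
blank_edge [(0.82, [283.0, 143.0, 373.0, 173.0])]
rack [(0.63, [287.0, 110.0, 362.0, 196.0])]
2.675 [0.5001 0.0836 0.2202]
magazine [(0.71, [286.0, 108.0, 366.0, 264.0])]
mouth [(0.59, [285.0, 106.0, 366.0, 264.0])]
v_block [(0.79, [304.0, 151.0, 352.0, 216.0]), (0.61, [285.0, 106.0, 370.0, 266.0])]
blank_flat [(0.72, [497.0, 148.0, 593.0, 206.0])]
blank_edge [(0.97, [398.0, 149.0, 496.0, 174.0])]
rack [(0.6, [394.0, 116.0, 478.0, 202.0])]
```

```bash
ls pics
```

```text
scene0.png
scene0z.png
top0.png
top0z.png
w1_240.png
w1_83.png
wrist0.png
```

View pics/w1_240.png

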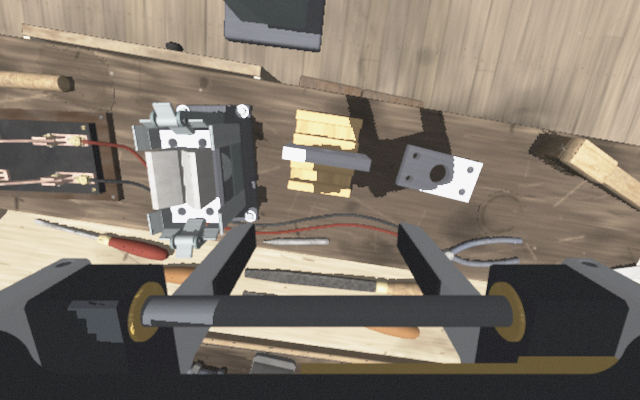

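View pics/w1_83.png

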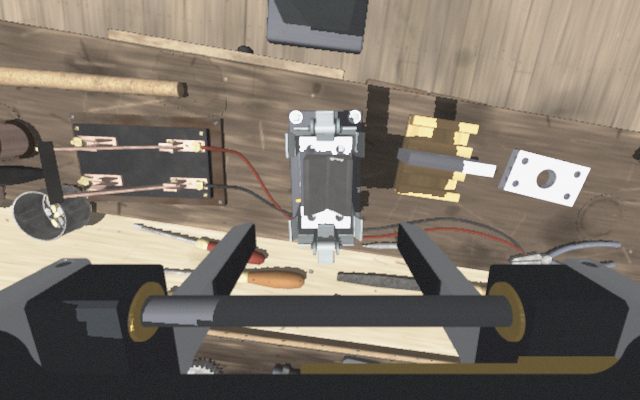

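The wrist view over the magazine shows it at about (326,185) with V-block (304–352,151–216); rack and blanks lie to the right. Zooming for precise points.

```bash
python3 - <<'E'
import cv2
a=cv2.imread("pics/w1_83.png"); 
cv2.imwrite("pics/z1.png",cv2.resize(a[100:270,270:385],None,fx=3.5,fy=3.5,interpolation=cv2.INTER_CUBIC))
b=cv2.imread("pics/w1_240.png"); 
cv2.imwrite("pics/z2.png",cv2.resize(b[90:270,115:495],None,fx=2.1,fy=2.1,interpolation=cv2.INTER_CUBIC))
E
```

```text
(no output)
```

View pics/z1.png

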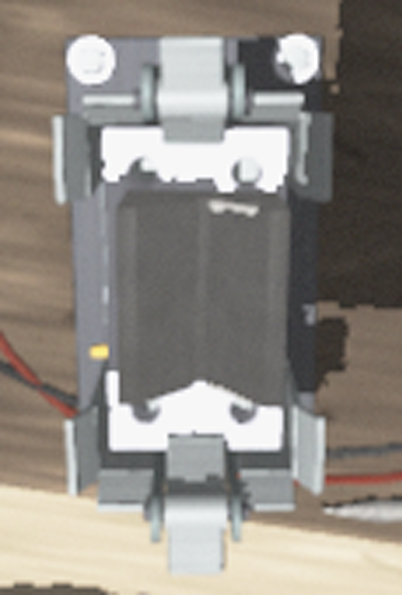

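View pics/z2.png

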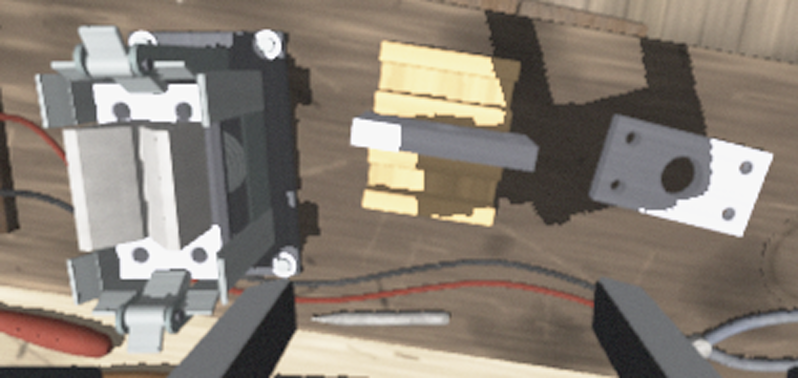

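```bash
python3 - <<'E'
from h import *; import pickle
c=pickle.load(open("w1_83.pkl","rb"))
def pts(l,z,off,f): return unproj(c,(np.array(l,float)+.5)/f-.5+off,z)
o=np.array([270,100])
def rep(n,l,z,o,f):
    P=pts(l,z,o,f); print(n,P[:,:2].tolist(),"ctr",P.mean(0)[:2])
    for i in range(len(P)):
        e=P[(i+1)%len(P)]-P[i]; print("   len %.4f ang %.2f"%(np.linalg.norm(e),np.degrees(np.arctan2(e[1],e[0]))))
rep("loaded",[(101,127),(290,127),(282,452),(107,452)],.096,o,3.5)
rep("base",[(66,38),(325,38)],.008,o,3.5)
rep("catch nose",[(195,138),(196,436)],.098,o,3.5)
rep("vblk",[(118,196),(286,196),(290,405),(108,405)],.141,o,3.5)
rep("corner tops",[(53,115),(331,112),(325,492),(68,492)],.125,o,3.5)
d=pickle.load(open("w1_240.pkl","rb")); c=d
o=np.array([115,90])
rep("flat",[(617,115),(772,154),(742,237),(590,198)],.015,o,2.1)
rep("edge top",[(354,118),(538,148),(535,170),(351,145)],.07,o,2.1)
rep("rack",[(383,40),(520,62),(494,224),(363,206)],.03,o,2.1)
rep("mag nearfarbase",[(133,45),(286,32),(297,275)],.008,o,2.1)
E
```

```text
loaded [[0.4477227712180947, 0.0461975662998604], [0.44086590656816366, 0.10685788797838121], [0.5521571736881654, 0.11923913987362242], [0.5590451001304255, 0.05815305315702883]] ctr [0.4999 0.0826]
   len 0.0610 ang 96.45
   len 0.1120 ang 6.35
   len 0.0615 ang -83.57
   len 0.1120 ang -173.87
base [[0.4203394740527088, 0.02169557482655416], [0.408719699659849, 0.1244291634062294]] ctr [0.4145 0.0731]
   len 0.1034 ang 96.45
   len 0.1034 ang -83.55
catch nose [[0.4476536991749003, 0.07674407549658134], [0.5488703895349427, 0.08846770608530727]] ctr [0.4983 0.0826]
   len 0.1019 ang 6.61
   len 0.1019 ang -173.39
vblk [[0.4634086162974766, 0.05655836079048486], [0.4580445162370196, 0.10403601338047404], [0.5199692742230033, 0.11365125538161608], [0.5260937553066809, 0.059356732119139166]] ctr [0.4919 0.0834]
   len 0.0478 ang 96.45
   len 0.0627 ang 8.83
   len 0.0546 ang -83.56
   len 0.0627 ang -177.44
corner tops [[0.4439601827654462, 0.034356006062924944], [0.4339219822637381, 0.1154769044066016], [0.5533575403302722, 0.13110243401434607], [0.5626934301349851, 0.04827863750086
[... 550 characters left out ...]
914], [0.4689604458264482, 0.1828527236206352]] ctr [0.4629 0.2381]
   len 0.1097 ang 87.31
   len 0.0132 ang 1.00
   len 0.1104 ang -91.26
   len 0.0160 ang 177.99
rack [[0.40661652187219344, 0.1924526247185665], [0.41007241095129865, 0.2800811156568309], [0.5174784759645134, 0.27799272201503966], [0.5150629202845843, 0.18851116432087991]] ctr [0.4623 0.2348]
   len 0.0877 ang 87.74
   len 0.1074 ang -1.11
   len 0.0895 ang -91.55
   len 0.1085 ang 177.92
mag nearfarbase [[0.4282066542021915, 0.02528157518665325], [0.4083687611354566, 0.12603435906292865], [0.5778611926345765, 0.14217463351354057]] ctr [0.4715 0.0978]
   len 0.1027 ang 101.14
   len 0.1703 ang 5.44
   len 0.1899 ang -142.01
```

Magazine centre ≈ (0.4995, 0.0827), yaw ≈ 6.45°. Now the V-block, gripped across the magazine's y.

```bash
python3 - <<'E'
from h import *
R=down(np.radians(96.45)); v=(0.4925,0.0828)
print(robot.servo_line((*v,0.109),R,rate=0.15,stop_force=15))
jaws.set_gripper(0.03,force=35)
s=sensors.read_state(); print(s["t"],s["width"],s["position"],s["ft_force"])
robot.servo_line((*v,0.20),R,rate=0.2)
s=sensors.read_state(); print(s["t"],s["width"],s["ft_force"])
R2=down(np.radians(96.45))
robot.move_ptp((0.595,0.327,0.09),R2)
c=snap("wrist","w2")
s=sensors.read_state(); print(s["t"],s["width"],s["ft_force"])
E
```

```text
False
7.0417 0.03027251133915626 [0.4924 0.083  0.109 ] [-0.9312  2.336   1.4026]
7.65 0.02999006389790501 [ 0.0793  0.0201 -0.7121]
8.8083 0.02995278904513602 [0.6115 0.0497 0.4594]
```

View pics/w2.png

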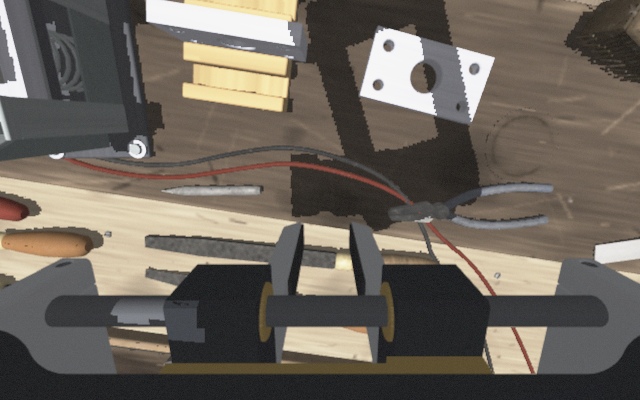

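The jaws closed to 0.030 m with nothing in them: the V-block was missed. Looking back at the magazine.

```bash
python3 - <<'E'
from h import *
import pickle
jaws.set_gripper(0.094)
R=down(np.radians(96.45))
robot.move_ptp((0.50,0.085,0.20),R)
c=snap("wrist","w3"); pickle.dump(c,open("w3.pkl","wb"))
a=c["pixels"]; cv2.imwrite("pics/z3.png",cv2.resize(a[70:270,240:400],None,fx=3,fy=3,interpolation=cv2.INTER_CUBIC))
print(sensors.read_state()["t"])
E
```

```text
11.025
```

View pics/z3.png

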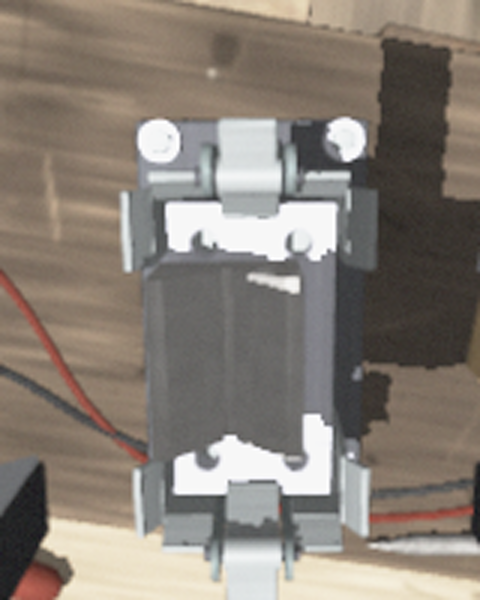

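```bash
python3 - <<'E'
from h import *; import pickle
a=pickle.load(open("w1_83.pkl","rb"));b=pickle.load(open("w1_240.pkl","rb"))
def tri(pa,pb):
    A=unproj(a,pa,0)[0]-a["eye"];B=unproj(b,pb,0)[0]-b["eye"];A/=np.linalg.norm(A);B/=np.linalg.norm(B)
    st=np.linalg.lstsq(np.c_[A,-B],np.array(b["eye"])-a["eye"],rcond=None)[0]
    p=a["eye"]+A*st[0];q=b["eye"]+B*st[1]; return (p+q)/2,np.linalg.norm(p-q)
z1=lambda x,y:np.array([x/3.5+270,y/3.5+100]); z2=lambda x,y:np.array([x/2.1+115,y/2.1+90])
print(tri(z1(108,405),z2(83,250)))
print(tri(z1(118,196),z2(65,128)))
print(tri(z1(107,452),z2(123,280)),"loaded corner")
img=a["pixels"]; 
cv2.imwrite("pics/z4.png",cv2.resize(b["pixels"][95:270,125:265],None,fx=4,fy=3.4,interpolation=cv2.INTER_CUBIC))
c=pickle.load(open("w3.pkl","rb"))
P=unproj(c,np.array([[147,266],[303,262],[303,458],[147,458]])/3+[240,70],.141);print(P)
E
```

```text
(array([0.5294, 0.0593, 0.1322]), np.float64(0.00023358674509840947))
(array([0.4652, 0.0569, 0.1389]), np.float64(0.002320254235648388))
(array([0.5611, 0.0584, 0.0914]), np.float64(0.0003888484173590361)) loaded corner
[[0.465  0.0469 0.141 ]
 [0.4583 0.0946 0.141 ]
 [0.5219 0.1026 0.141 ]
 [0.5277 0.0519 0.141 ]]
```

View pics/z4.png

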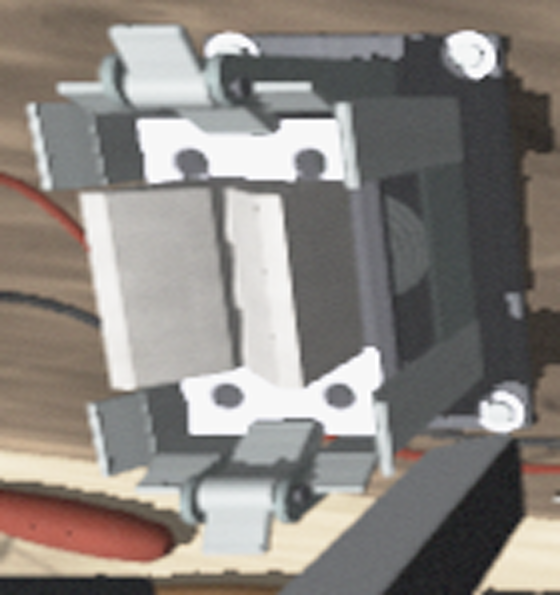

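View pics/w3.png

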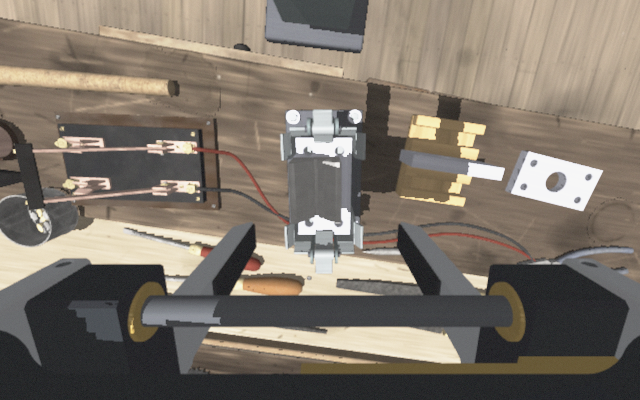

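The V-block's height is as expected, but it was pushed about 9 mm toward −y, centre now ≈ (0.493, 0.0745). I'll retry centred and close in stages.

```bash
python3 - <<'E'
from h import *
R=down(np.radians(96.45)); v=(0.4935,0.0745)
print(robot.servo_line((*v,0.106),R,rate=0.15,stop_force=15))
s=sensors.read_state(); print(s["t"],s["position"],s["ft_force"])
for w in (0.06,0.052,0.046):
    jaws.set_gripper(w,force=20)
    s=sensors.read_state(); print(s["t"],s["width"],s["position"],s["ft_force"])
c=snap("wrist","w4"); snap("scene","s4"); snap("top","t4")
E
```

```text
False
11.8083 [0.4942 0.0748 0.1067] [-0.1814 -0.0474 -0.0826]
12.5083 0.060044479270250486 [0.4935 0.0745 0.106 ] [-0.516  -0.2204 -0.3487]
12.8833 0.05226247650899914 [0.4935 0.0745 0.106 ] [-0.383  -0.614   0.0475]
13.1167 0.04895444124944588 [0.4936 0.0742 0.1061] [-0.0194 -1.291  -0.2346]
```

View pics/w4.png

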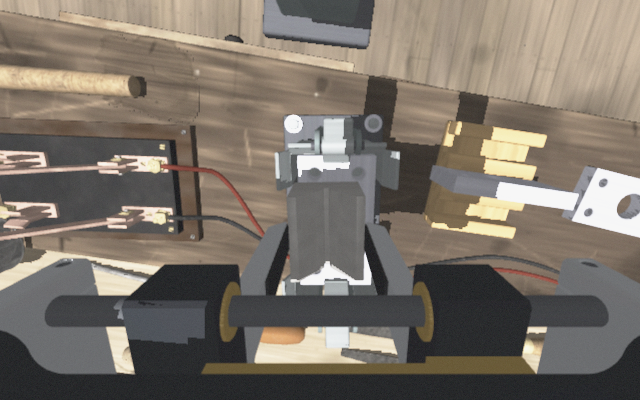

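View pics/s4.png

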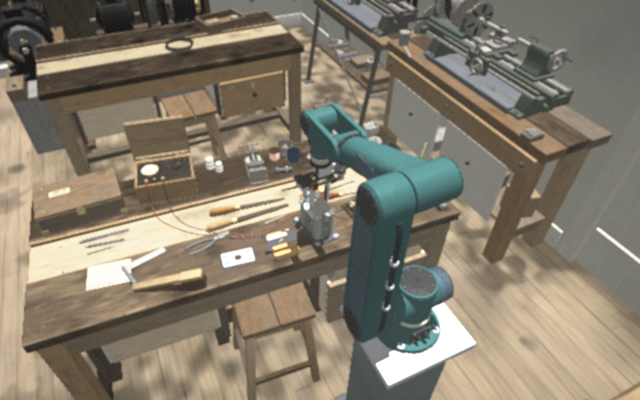

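Now the jaws hold the block at 0.049 m, and it shows between the fingers around (327,225). Lifting slowly with checks.

```bash
python3 - <<'E'
from h import *
R=down(np.radians(96.45)); v=(0.4935,0.0745)
jaws.set_gripper(0.044,force=25)
s=sensors.read_state(); print(s["t"],s["width"],s["ft_force"])
robot.servo_line((*v,0.13),R,rate=0.1)
s=sensors.read_state(); print(s["t"],s["width"],s["ft_force"])
snap("wrist","w5")
E
```

```text
13.4833 0.04901362452223915 [-0.4068 -1.9762  0.3109]
13.875 0.04906035577333298 [ 0.2273 -0.8904 -5.5413]
```

View pics/w5.png

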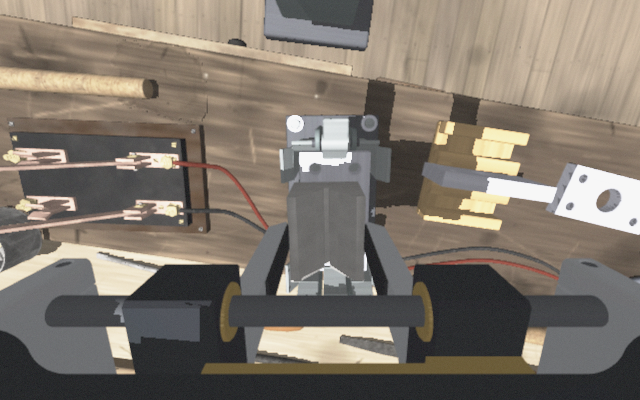

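It hangs from the jaws (−5.5 N). Carrying it to the bench.

```bash
python3 - <<'E'
from h import *
R=down(np.radians(96.45))
robot.servo_line((0.4935,0.0745,0.19),R,rate=0.25)
robot.move_ptp((0.595,0.325,0.06),R)
s=sensors.read_state(); print(s["t"],s["width"],s["ft_force"])
print(robot.servo_line((0.595,0.325,0.008),R,rate=0.08,stop_force=6))
s=sensors.read_state(); print(s["t"],s["width"],s["position"],s["ft_force"])
jaws.set_gripper(0.07)
robot.servo_line((0.595,0.325,0.10),R,rate=0.25)
c=snap("wrist","w6")
s=sensors.read_state(); print(s["t"],s["width"],s["position"],s["ft_force"])
E
```

```text
15.4667 0.04914861706326952 [ 0.2022 -0.6418 -3.9322]
True
16.0667 0.049284870005541416 [0.5942 0.3235 0.0089] [ 1.7407 -0.5769  1.4652]
17.175 0.07044469923029156 [0.5943 0.3247 0.0988] [ 0.6895 -0.7554  0.4538]
```

View pics/w6.png

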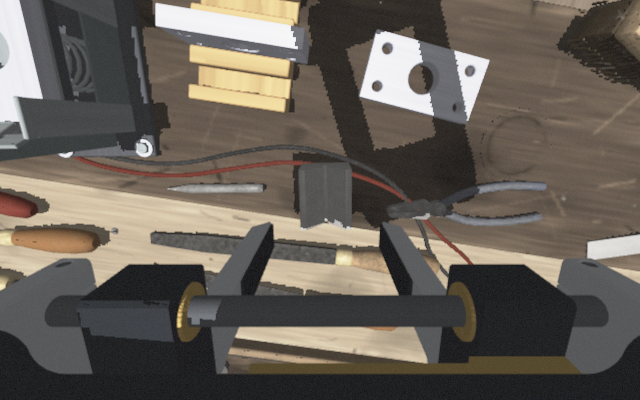

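The V-block stands on the bench at pixel (327,193). Next, blank_flat: view it close from the grasp orientation.

```bash
cat >> h.py <<'E'
def blankpose(c,name,z,cam="wrist",save=None):
    o=outline_of(cam,name)
    if not o: print("none");return None
    for k in o[:1]:
        m=k["pixels"].astype(np.uint8)
        cn=max(cv2.findContours(m,cv2.RETR_EXTERNAL,cv2.CHAIN_APPROX_NONE)[0],key=cv2.contourArea)[:,0,:]
        P=unproj(c,cn,z)[:,:2].astype(np.float32)*1000
        r=cv2.minAreaRect(P); b=cv2.boxPoints(r)
        e0=b[1]-b[0];e1=b[2]-b[1]
        L=e0 if np.linalg.norm(e0)>np.linalg.norm(e1) else e1
        print(name,k["p"],"ctr",np.array(r[0])/1000,"size",r[1],"long ang",np.degrees(np.arctan2(L[1],L[0]))%180)
        if save:
            im=c["pixels"].copy(); cv2.polylines(im,[np.round(proj(c,np.c_[b/1000,np.full(4,z)])).astype(int)],True,(0,0,255),1); cv2.imwrite(f"pics/{save}.png",im)
    return np.array(r[0])/1000,np.degrees(np.arctan2(L[1],L[0]))%180
E
python3 - <<'E'
from h import *; import pickle
for y in (172.4,-7.6):
    for p in ((0.4733,0.4033,0.13),(0.4733,0.4033,0.003)):
        q=robot.solve_ik(p,down(np.radians(y))); print(y,q)
print(sensors.read_state()["qpos"], robot.solve_ik((0.4995,0.0827,0.2),down(np.radians(-83.55))))
E
```

```text
172.4 [ 0.6146  0.2587  1.2596 -0.      1.6233 -2.3944]
172.4 [ 0.6146  0.333   1.4242 -0.      1.3844 -2.3944]
-7.6 [ 0.6146  0.2587  1.2596 -0.      1.6233  0.7472]
-7.6 [ 0.6146  0.333   1.4242 -0.      1.3844  0.7472]
[ 0.4164  0.3956  1.1454  0.      1.6025 -1.267 ] [ 0.0521 -0.0142  1.4238 -0.      1.7319  1.5103]
```

```bash
python3 - <<'E'
from h import *; import pickle
jaws.set_gripper(0.075)
robot.move_ptp((0.4733,0.4033,0.10),down(np.radians(-7.6)))
c=capture("wrist"); pickle.dump(c,open("w7.pkl","wb"))
blankpose(c,"blank_flat",.015,save="w7")
print(sensors.read_state()["t"])
E
```

```text
blank_flat 0.79 ctr [0.4736 0.4049] size (112.2881851196289, 60.87278747558594) long ang 81.83221
19.35
```

View pics/w7.png

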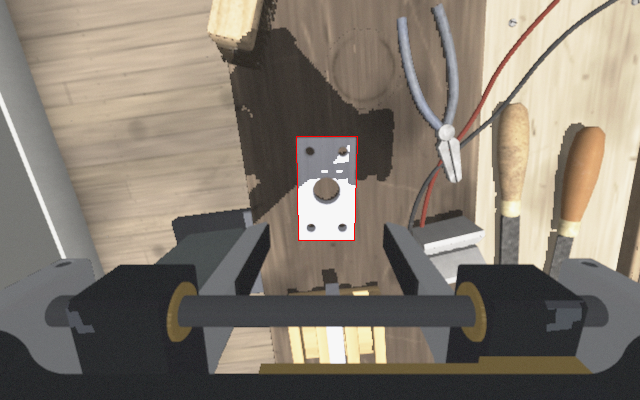

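The red fit box lies tight on the blank: centre (0.4736, 0.4042), long axis 81.9°. Gripping it.

```bash
python3 - <<'E'
from h import *
R=down(np.radians(-8.1)); p=(0.4736,0.4042)
print(robot.servo_line((*p,0.003),R,rate=0.13,stop_force=12))
s=sensors.read_state(); print(s["t"],s["position"],s["ft_force"])
jaws.set_gripper(0.054,force=45)
s=sensors.read_state(); print(s["t"],s["width"],s["position"],s["ft_force"])
robot.servo_line((*p,0.06),R,rate=0.15)
s=sensors.read_state(); print(s["t"],s["width"],s["ft_force"])
robot.move_ptp((*p,0.17),R)
R2=down(np.radians(-83.55))
robot.move_ptp((0.4995,0.0827,0.17),R2)
s=sensors.read_state(); print(s["t"],s["width"],s["position"],s["ft_force"])
import pickle
c=snap("wrist","w8"); pickle.dump(c,open("w8.pkl","wb"))
cv2.imwrite("pics/z8.png",cv2.resize(c["pixels"][100:330,200:450],None,fx=2.4,fy=2.4,interpolation=cv2.INTER_CUBIC))
E
```

```text
False
20.25 [0.4743 0.4047 0.0041] [0.1355 0.5202 0.0515]
20.7917 0.05399921689756803 [0.4736 0.4042 0.0031] [ 0.1758 -0.0081  0.2727]
21.325 0.054016697970565575 [0.602  0.2709 0.4543]
23.0667 0.054063597364373064 [0.4992 0.0834 0.1692] [-0.2101  0.378   0.2231]
```

View pics/z8.png

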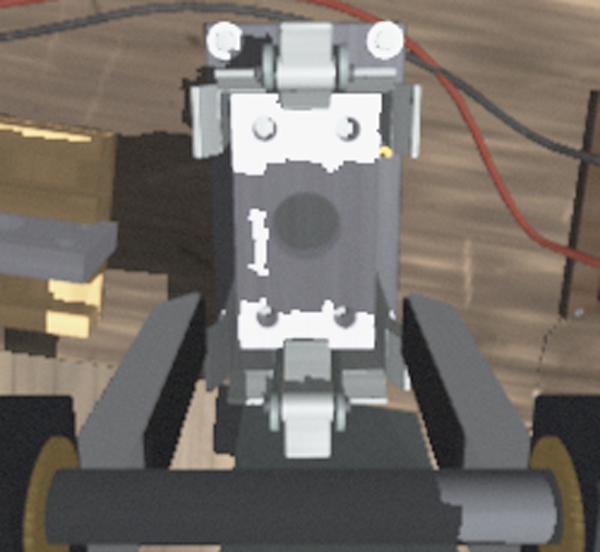

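Width is 0.054 but nothing is held (the grip missed again). Looking where the blank is.

```bash
python3 - <<'E'
from h import *
c=snap("top","t9"); w=capture("wrist")
print(np.degrees(np.arctan2(*sensors.read_state()["eef_rot"][[1,0],1])))
blankpose(c,"blank_flat",.015,cam="top")
blankpose(w,"blank_flat",.015,cam="wrist")
cv2.imwrite("pics/z9.png",cv2.resize(c["pixels"][150:290,130:370],None,fx=3.3,fy=3.3,interpolation=cv2.INTER_CUBIC))
import pickle
c=pickle.load(open("w8.pkl","rb")); cv2.imwrite("pics/w8f.png",c["pixels"])
E
```

```text
-83.42814290749264
blank_flat 0.93 ctr [0.473  0.4027] size (115.4454116821289, 64.61819458007812) long ang 81.75449
blank_flat 0.72 ctr [0.4754 0.3984] size (119.23262023925781, 65.03612518310547) long ang 82.8873
```

View pics/z9.png

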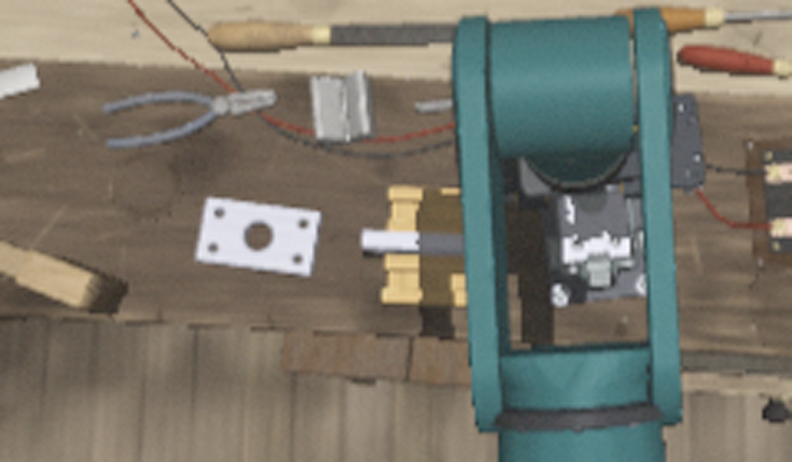

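View pics/w8f.png

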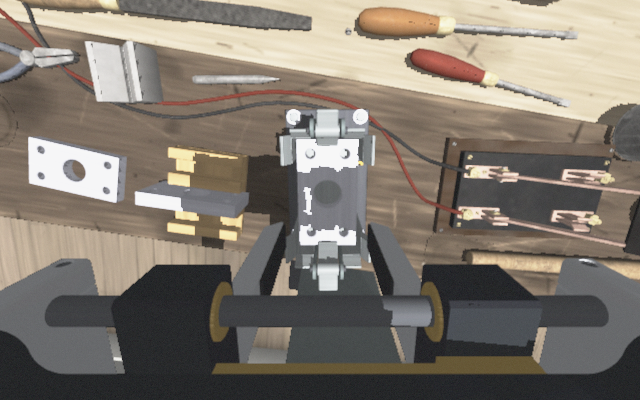

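The blank did not move at all, and the V-block had only been caught near its top. Checking the finger tips in the images against the stated TCP.

```bash
python3 - <<'E'
from h import *; import pickle
print(robot.hold_point_z)
c=pickle.load(open("w8.pkl","rb"))
st=sensors.read_state();R=st["eef_rot"]
im=cv2.resize(c["pixels"][190:330,240:420],None,fx=4.2,fy=4.2,interpolation=cv2.INTER_CUBIC)
for z,col in ((0,(0,0,255)),(-.019,(0,255,0)),(-.031,(255,0,0))):
    for y in (-.027,.027):
        for x in (-.008,.008):
            p=proj(c,st["position"]+R@[x,y,z])[0]; q=((p-[240,190])*4.2).astype(int); cv2.circle(im,tuple(int(v) for v in q),4,col,-1)
cv2.imwrite("pics/z10.png",im)
E
```

```text
0.0188
```

View pics/z10.png

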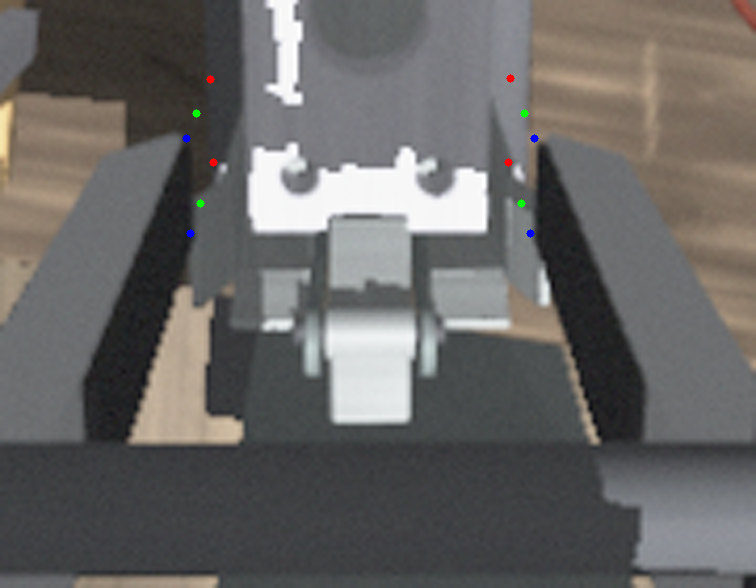

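The visible tips lie about 31 mm behind the reported TCP (blue dots match, red ones don't). I'll confirm it by touching down beside the blank, then grip lower.

```bash
python3 - <<'E'
from h import *
R=down(np.radians(-8.1)); p=(0.4736,0.4040)
jaws.set_gripper(0.078)
robot.move_ptp((*p,0.05),R)
robot.servo_line((*p,-0.015),R,rate=0.15,stop_force=12)
print(robot.servo_line((*p,-0.045),R,rate=0.04,stop_force=4))
s=sensors.read_state(); print(s["t"],s["position"],s["ft_force"])
E
```

```text
True
26.275 [ 0.474   0.4044 -0.0314] [-0.2115 -0.5636  4.3102]
```

Contact at TCP z = −0.0314: tips are 31 mm short of the stated TCP. Gripping with tips about 3 mm above the bench.

```bash
python3 - <<'E'
from h import *; import pickle
R=down(np.radians(-8.1)); p=(0.4736,0.4040)
robot.servo_line((*p,-0.0275),R,rate=0.05)
jaws.set_gripper(0.054,force=45)
s=sensors.read_state(); print(s["t"],s["width"],s["position"],s["ft_force"])
robot.servo_line((*p,0.03),R,rate=0.15)
s=sensors.read_state(); print(s["t"],s["width"],s["ft_force"])
robot.move_ptp((*p,0.13),R)
R2=down(np.radians(-83.55))
robot.move_ptp((0.4995,0.0827,0.12),R2)
s=sensors.read_state(); print(s["t"],s["width"],s["position"],s["ft_force"])
c=snap("wrist","w11"); pickle.dump((c,sensors.read_state()),open("w11.pkl","wb"))
cv2.imwrite("pics/z11.png",cv2.resize(c["pixels"][100:330,200:450],None,fx=2.4,fy=2.4,interpolation=cv2.INTER_CUBIC))
E
```

```text
26.9583 0.0595243482596402 [ 0.4734  0.4039 -0.0279] [ 0.162   0.5189 -0.4004]
27.4917 0.05941143317970594 [-0.4495  0.3304 -2.7764]
29.2 0.05946793635666132 [0.4992 0.0835 0.1191] [-0.3937 -0.1202 -2.633 ]
```

View pics/z11.png

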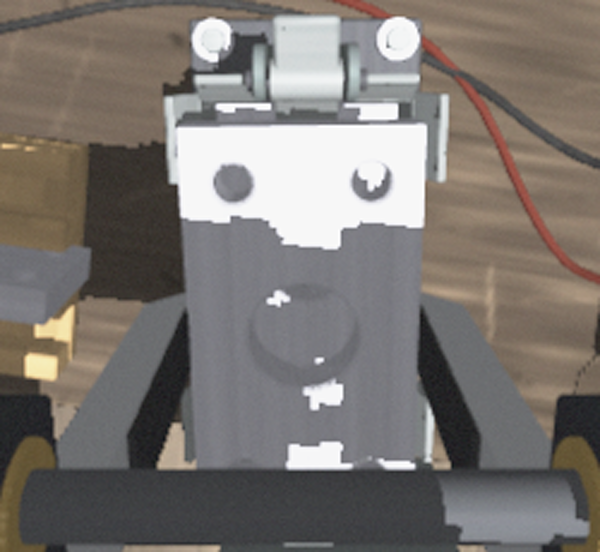

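```bash
python3 - <<'E'
from h import *; import pickle
c,s=pickle.load(open("w11.pkl","rb"))
R=s["eef_rot"]
P=unproj(c,np.array([[180,125],[425,125]])/2.4+[200,100],s["position"][2]+.0429)
print((P-s["position"])@R, R)
# base far corners
B=unproj(c,np.array([[190,20],[422,17]])/2.4+[200,100],.008); print(B, np.linalg.norm(B[1]-B[0]))
m=B.mean(0)[:2]; a=np.radians(6.45); print(m-.086*np.array([np.cos(a),np.sin(a)]), np.degrees(np.arctan2(*(B[0]-B[1])[[1,0]])))
d=pickle.load(open("w8.pkl","rb"))
q=lambda l,z:unproj(d,(np.array(l,float)+.5)/2.4-.5+[200,100],z)
for l,z in (([(231,93),(381,93),(375,348),(240,348)],.096),([(205,23),(405,23)],.008),([(304,107),(306,341)],.098)):
    P=q(l,z); print(P[:,:2].tolist(),P.mean(0)[:2])
E
```

```text
[[ 0.0555 -0.0289 -0.0429]
 [ 0.0554  0.0295 -0.043 ]] [[ 0.9934  0.1143 -0.0009]
 [ 0.1143 -0.9934  0.0005]
 [-0.0009 -0.0007 -1.    ]]
[[0.5778 0.1426 0.008 ]
 [0.5906 0.0409 0.008 ]] 0.10250256156004392
[0.4987 0.0821] 97.20972651829608
[[0.5514323661224482, 0.11849829047723773], [0.5582298659558448, 0.05887131397585885], [0.4484776672466957, 0.045837009250424894], [0.4417273415004106, 0.10497973724033856]] [0.5   0.082]
[[0.5783031114303768, 0.1430843917860069], [0.5898825177312454, 0.04148162474681569]] [0.5841 0.0923]
[[0.5494096966673141, 0.0888708707313139], [0.449219760400727, 0.0765526127107636]] [0.4993 0.0827]
```

The blank is centred in the jaws within 0.5 mm. Lowering into the shaft and pressing.

```bash
python3 - <<'E'
from h import *; import pickle
R2=down(np.radians(-83.55)); p=(0.4988,0.0826)
jaws.set_gripper(0.054,force=60)
print(robot.servo_line((*p,0.080),R2,rate=0.1,stop_force=8))
s=sensors.read_state(); print(s["t"],s["width"],s["position"],s["ft_force"])
for z in (0.066,0.055,0.047,0.0405):
    r=robot.servo_line((*p,z),R2,rate=0.06,stop_force=35)
    s=sensors.read_state(); print(r,s["t"],s["width"],s["position"],s["ft_force"])
    if r: break
c=snap("wrist","w12"); pickle.dump((c,sensors.read_state()),open("w12.pkl","wb"))
E
```

```text
False
30.0167 0.058948617448379696 [0.4981 0.0826 0.0798] [-0.9052 -1.3432 -2.3034]
False 30.4 0.05933352854639736 [0.5012 0.0828 0.0687] [-0.1569  1.179   5.6359]
False 30.7333 0.05952453633457926 [0.502  0.0831 0.061 ] [-4.6754  0.3783 16.999 ]
False 31.0167 0.05956773124409185 [0.5021 0.083  0.0505] [1.5618 1.5642 8.0685]
False 31.275 0.05943445443565147 [0.5026 0.0829 0.0439] [3.0897 1.4268 7.9947]
```

View pics/w12.png

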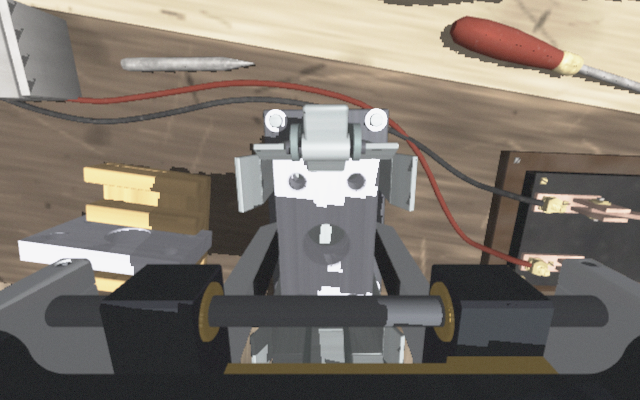

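```bash
python3 - <<'E'
from h import *; import pickle
R2=down(np.radians(-83.55)); p=(0.4988,0.0826)
r=robot.servo_line((*p,0.0390),R2,rate=0.06,stop_force=35)
robot.hold(0.2)
s=sensors.read_state(); print(r,s["t"],s["width"],s["position"],s["ft_force"])
c=snap("wrist","w13"); pickle.dump((c,s),open("w13.pkl","wb"))
cv2.imwrite("pics/z13.png",cv2.resize(c["pixels"][90:380,220:430],None,fx=2,fy=2,interpolation=cv2.INTER_CUBIC))
E
```

```text
False 31.775 0.059313548324964216 [0.5033 0.083  0.0429] [3.1267 0.5989 7.7554]
```

View pics/z13.png

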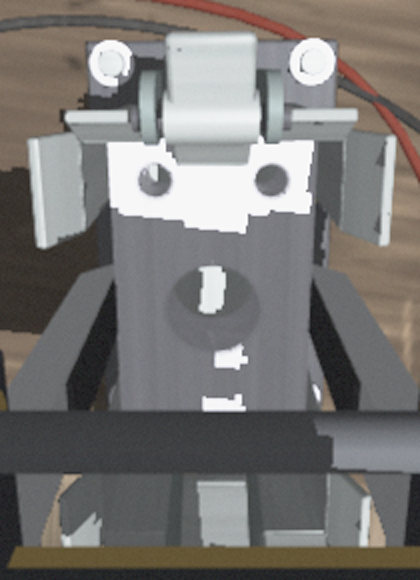

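The arm is compliant under the spring load (about 4 mm off in x and z), so I'll command an offset so the blank is really 11–12 mm below the catches.

```bash
python3 - <<'E'
from h import *; import pickle
R2=down(np.radians(-83.55))
r=robot.servo_line((0.4955,0.0824,0.0365),R2,rate=0.06,stop_force=30)
robot.hold(0.2)
s=sensors.read_state(); print(r,s["t"],s["width"],s["position"],s["ft_force"],s["wrist_torque"])
print(np.degrees(np.arccos(np.clip(-s["eef_rot"][2,2],-1,1))))
c=snap("wrist","w14"); pickle.dump((c,s),open("w14.pkl","wb"))
cv2.imwrite("pics/z14.png",cv2.resize(c["pixels"][90:380,220:430],None,fx=2,fy=2,interpolation=cv2.INTER_CUBIC))
snap("scene","s14")
E
```

```text
False 32.275 0.059557198066477524 [0.5007 0.0827 0.0408] [4.6557 0.7943 8.373 ] [ 0.0428 -0.1028  0.0087]
0.6957781257043762
```

View pics/z14.png

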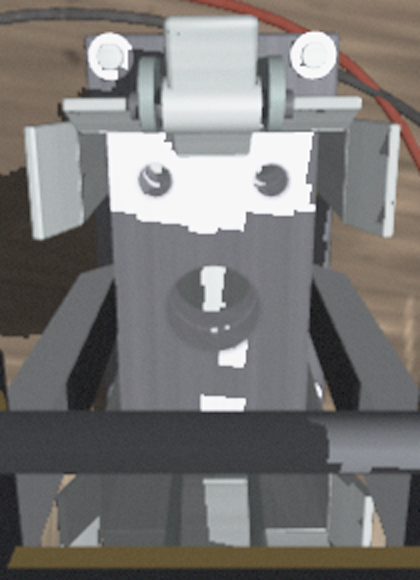

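```bash
python3 - <<'E'
from h import *; import pickle
R2=down(np.radians(-83.55))
jaws.set_gripper(0.078)
s=sensors.read_state(); print(s["t"],s["width"],s["position"],s["ft_force"])
robot.servo_line((0.4992,0.0826,0.17),R2,rate=0.25)
c=snap("wrist","w15"); pickle.dump((c,sensors.read_state()),open("w15.pkl","wb"))
cv2.imwrite("pics/z15.png",cv2.resize(c["pixels"][90:270,260:390],None,fx=3.3,fy=3.3,interpolation=cv2.INTER_CUBIC))
print(sensors.read_state()["t"])
E
```

```text
32.8833 0.07803817406789075 [0.4951 0.0824 0.036 ] [-0.0096 -1.0723  0.5774]
33.6167
```

View pics/z15.png

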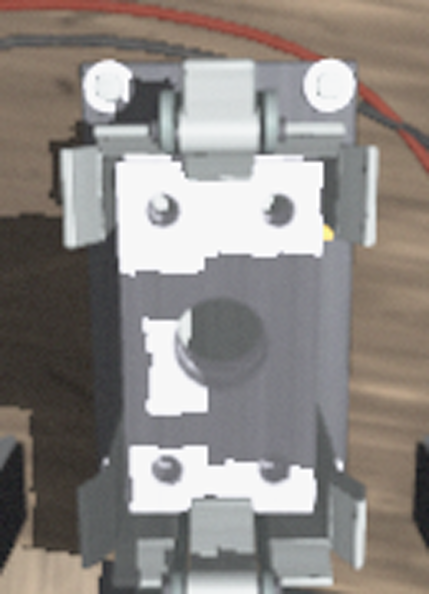

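Both noses lie over the blank's ends at (220,170) and (220,520) in the crop; it lies flat. Next: blank_edge in the rack.

```bash
python3 - <<'E'
from h import *; import pickle
c=pickle.load(open("w15.pkl","rb"))[0]
P=unproj(c,(np.array([[115,158],[323,155],[316,510],[130,512]])+.5)/3.3-.5+[260,90],.096);print(P[:,:2].tolist(),P.mean(0),np.linalg.norm(np.diff(P,axis=0),axis=1))
jaws.set_gripper(0.05)
robot.move_ptp((0.462,0.237,0.10),down(np.radians(-2)))
c=capture("wrist"); pickle.dump(c,open("w16.pkl","wb"))
blankpose(c,"blank_edge",.07,save="w16")
print(sensors.read_state()["t"])
E
```

```text
[[0.5514472402606118, 0.11893639654001774], [0.5590375289398634, 0.05908271132770613], [0.44835177903139734, 0.04575820901095434], [0.4410145288031981, 0.1048379018462599]] [0.5    0.0822 0.096 ] [0.0603 0.1115 0.0595]
blank_edge 0.61 ctr [0.4629 0.2398] size (112.38420104980469, 15.463351249694824) long ang 88.393776
35.375
```

View pics/w16.png

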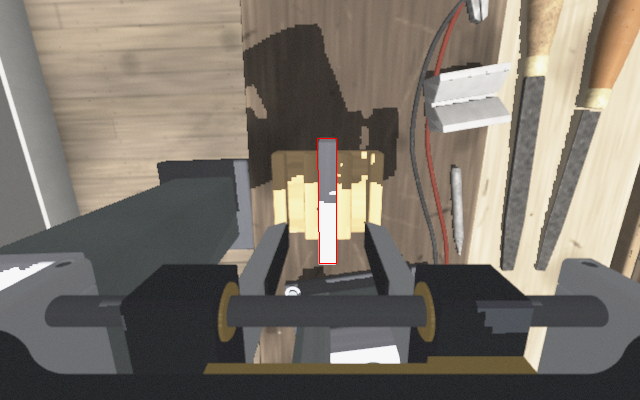

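Red fit box sits on the blank's top edge: centre (0.463, 0.239), 88.4°. Grip across the thickness, lift, and stand it on the bench.

```bash
python3 - <<'E'
from h import *; import pickle
R=down(np.radians(-1.6)); p=(0.4629,0.239)
print(robot.servo_line((*p,0.014),R,rate=0.15,stop_force=12))
jaws.set_gripper(0.010,force=35)
s=sensors.read_state(); print(s["t"],s["width"],s["position"],s["ft_force"])
robot.servo_line((*p,0.065),R,rate=0.15)
s=sensors.read_state(); print(s["t"],s["width"],s["ft_force"])
robot.move_ptp((0.445,0.385,0.03),down(np.radians(-2)))
s=sensors.read_state(); print(s["t"],s["width"],s["ft_force"])
print(robot.servo_line((0.445,0.385,-0.004),down(np.radians(-2)),rate=0.07,stop_force=5))
s=sensors.read_state(); print(s["t"],s["width"],s["position"],s["ft_force"])
E
```

```text
False
36.7417 0.014704945835139418 [0.4631 0.2391 0.0143] [-0.6823 -0.3774  1.9942]
37.2333 0.014793765586193355 [-0.1206  0.2666 -3.0448]
37.8833 0.014566845945378566 [-0.0804  0.1581 -2.6173]
True
38.3 0.014806604189807174 [0.446  0.3844 0.0031] [2.3189 0.3185 0.4666]
```

```bash
python3 - <<'E'
from h import *; import pickle
R=down(np.radians(-2)); y=0.3845
jaws.set_gripper(0.03)
robot.servo_line((0.446,y,0.052),R,rate=0.2)
jaws.set_gripper(0.0)
robot.servo_line((0.408,y,0.050),R,rate=0.2)
robot.servo_line((0.408,y,0.018),R,rate=0.2)
robot.servo_line((0.448,y,0.022),R,rate=0.12,stop_force=25)
s=sensors.read_state(); print(s["t"],s["width"],s["position"],s["ft_force"])
robot.servo_line((0.455,y,0.09),R,rate=0.3)
c=capture("wrist"); pickle.dump(c,open("w17.pkl","wb"))
blankpose(c,"blank_edge",.015,save="w17")
print(sensors.read_state()["t"])
E
```

```text
40.9167 0.00034049535528278405 [0.4485 0.3847 0.0226] [ 0.1327 -0.4883  0.3902]
blank_edge 0.92 ctr [0.4865 0.3829] size (112.21353149414062, 60.8946418762207) long ang 87.90925
41.3917
```

View pics/w17.png

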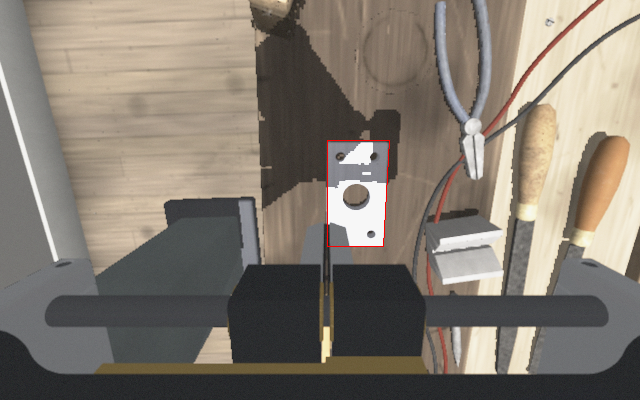

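The blank tipped over flat: centre (0.4865, 0.3825), 87.9°. Gripping across its 60 mm as before.

```bash
python3 - <<'E'
from h import *; import pickle
R=down(np.radians(-2.1)); p=(0.4865,0.3825)
jaws.set_gripper(0.076)
robot.servo_line((*p,0.04),R,rate=0.2)
print(robot.servo_line((*p,-0.0275),R,rate=0.12,stop_force=12))
s=sensors.read_state(); print(s["t"],s["position"])
jaws.set_gripper(0.054,force=60)
s=sensors.read_state(); print(s["t"],s["width"],s["position"],s["ft_force"])
robot.servo_line((*p,0.03),R,rate=0.2)
s=sensors.read_state(); print(s["t"],s["width"],s["ft_force"])
robot.move_ptp((*p,0.12),R)
robot.move_ptp((0.4988,0.0826,0.12),down(np.radians(-83.55)))
robot.hold(0.1)
s=sensors.read_state(); print(s["t"],s["width"],s["position"],s["ft_force"])
c=snap("wrist","w18"); pickle.dump((c,sensors.read_state()),open("w18.pkl","wb"))
cv2.imwrite("pics/z18.png",cv2.resize(c["pixels"][100:330,200:450],None,fx=2.4,fy=2.4,interpolation=cv2.INTER_CUBIC))
E
```

```text
False
43.7667 [ 0.4871  0.3831 -0.0264]
44.1833 0.05928127284029515 [ 0.487   0.383  -0.0263] [-0.9435  0.5494  5.1355]
44.625 0.059335270111787346 [-1.0849 -0.6384 -2.6989]
46.325 0.05894805400271529 [0.4986 0.0836 0.1193] [ 0.2412 -0.9204 -2.3842]
```

View pics/z18.png

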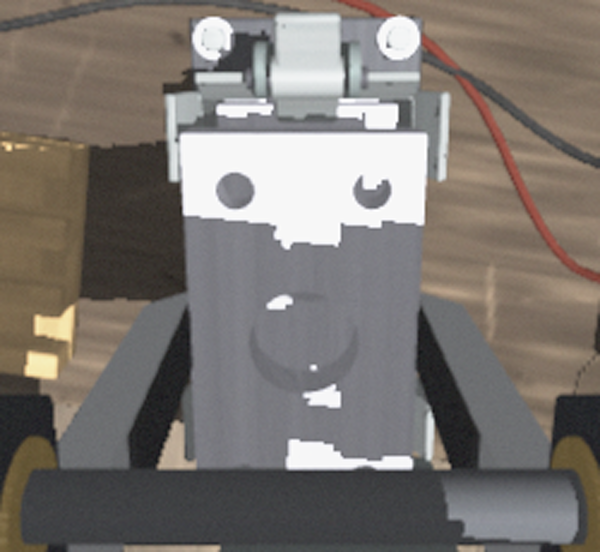

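```bash
python3 - <<'E'
from h import *; import pickle
c,s=pickle.load(open("w18.pkl","rb"))
R=s["eef_rot"]
P=unproj(c,np.array([[181,131],[426,131]])/2.4+[200,100],s["position"][2]+.0415)
loc=(P-s["position"])@R; print(loc); off=loc[:,0].mean()-.055
R2=down(np.radians(-83.55))
x0=0.4992-off-0.0002; y0=0.0826; print(x0)
print(robot.servo_line((x0,y0,0.080),R2,rate=0.1,stop_force=8))
s=sensors.read_state(); print(s["t"],s["width"],s["position"],s["ft_force"])
for z,dx in ((0.066,-.001),(0.055,-.002),(0.047,-.003),(0.0395,-.0035),(0.0375,-.0035)):
    r=robot.servo_line((x0+dx,y0,z),R2,rate=0.06,stop_force=35)
    s=sensors.read_state(); print(r,s["t"],s["width"],s["position"],s["ft_force"])
    if r: break
robot.hold(0.2)
s=sensors.read_state(); print(r,s["t"],s["width"],s["position"],s["ft_force"])
c=snap("wrist","w19"); pickle.dump((c,s),open("w19.pkl","wb"))
cv2.imwrite("pics/z19.png",cv2.resize(c["pixels"][90:380,220:430],None,fx=2,fy=2,interpolation=cv2.INTER_CUBIC))
E
```

```text
[[ 0.0539 -0.0293 -0.0415]
 [ 0.0539  0.0298 -0.0415]]
0.5000772866344493
True
46.8333 0.059408639363959376 [0.5004 0.0831 0.0785] [1.6311 0.5136 3.3926]
False 47.1667 0.05901894687054913 [0.503  0.0831 0.0699] [2.0148 0.5805 8.7362]
False 47.5 0.05939850171626995 [0.5019 0.0829 0.0583] [4.4885 0.5205 6.6265]
False 47.7833 0.059455022439528805 [0.4998 0.0828 0.0494] [ 2.0269 -0.0775  7.2644]
False 48.0583 0.05943383904669329 [0.4999 0.0829 0.0422] [2.6374 0.9632 6.7417]
False 48.3083 0.059571908828175354 [0.4999 0.0829 0.0405] [1.9559 0.6673 7.6461]
False 48.5083 0.059650343576124726 [0.5    0.0829 0.0406] [ 2.6489 -0.1082  8.3855]
```

View pics/z19.png

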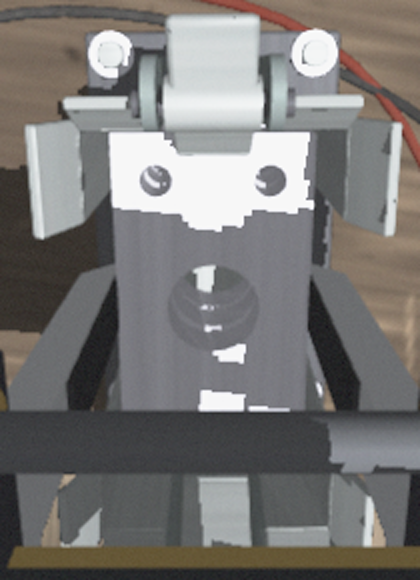

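Same picture as for the first blank: far nose closed over the end, top about 14 mm down. Release and check.

```bash
python3 - <<'E'
from h import *; import pickle
R2=down(np.radians(-83.55))
jaws.set_gripper(0.078)
robot.servo_line((0.4992,0.0826,0.17),R2,rate=0.25)
s=sensors.read_state(); print(s["t"],s["width"],s["ft_force"])
c=snap("wrist","w20"); pickle.dump((c,s),open("w20.pkl","wb"))
cv2.imwrite("pics/z20.png",cv2.resize(c["pixels"][90:270,260:390],None,fx=3.3,fy=3.3,interpolation=cv2.INTER_CUBIC))
robot.move_ptp((0.43,0.26,0.22),down(np.radians(-60)))
robot.hold(0.1)
d=snap("wrist","w21"); t=snap("top","t21"); pickle.dump((d,t),open("w21.pkl","wb"))
print(sensors.read_state()["t"])
cv2.imwrite("pics/z21.png",cv2.resize(d["pixels"],None,fx=1.25,fy=1.25))
cv2.imwrite("pics/z21t.png",cv2.resize(t["pixels"][150:290,130:370],None,fx=3.3,fy=3.3,interpolation=cv2.INTER_CUBIC))
E
```

```text
49.75 0.07781827541573395 [-0.2769  0.7226 -0.9141]
50.8083
```

View pics/z20.png

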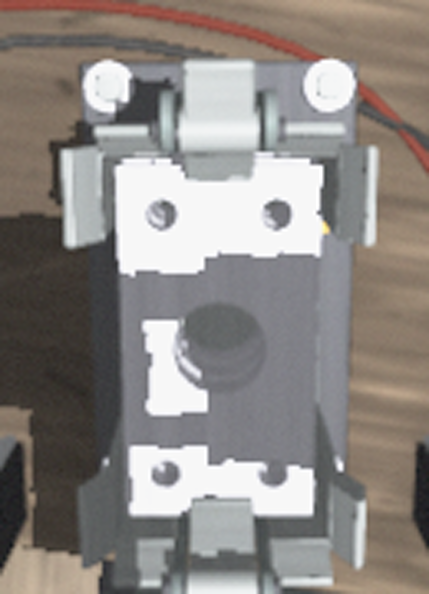

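View pics/z21.png

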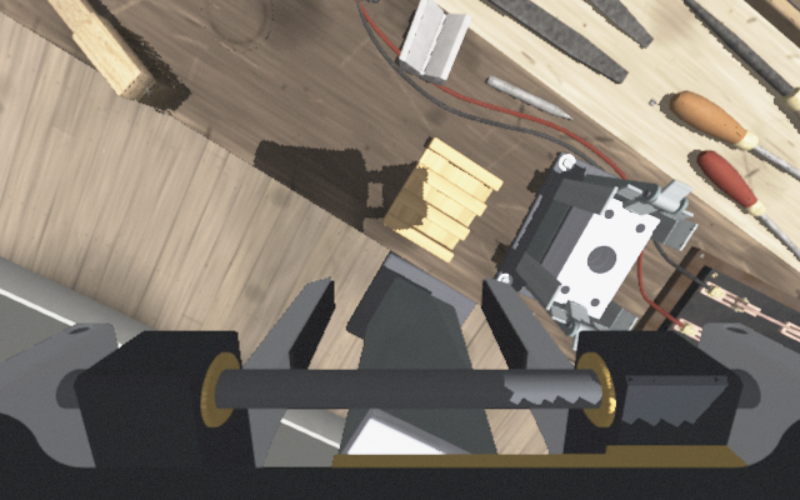

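View pics/z21t.png

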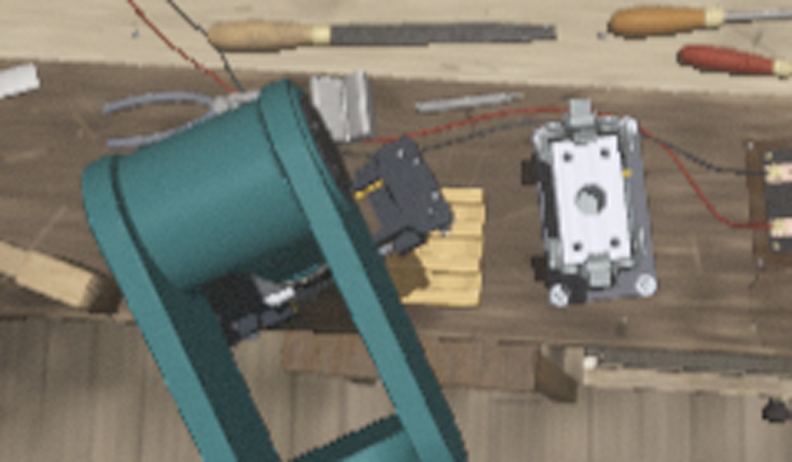

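The third blank sits at the same picture corners as the second did (115,158)–(314,514), flat, with both noses over its ends. The rack slot is empty and the V-block stands on the bench. Handing in.

```bash
python3 - <<'E'
from h import *; import pickle
c=pickle.load(open("w20.pkl","rb"))[0]
P=unproj(c,(np.array([[115,160],[323,158],[314,515],[130,515]])+.5)/3.3-.5+[260,90],.096);print(P.mean(0),np.linalg.norm(np.diff(P,axis=0),axis=1))
robot.job_done(); print(sensors.read_state()["t"])
E
```

```text
[0.4989 0.0822 0.096 ] [0.0604 0.1124 0.059 ]
the job is handed in; nothing more can be done
the job is handed in; nothing more can be done
```

I handed the job in at about 51 s of the 72 s limit. The V-block is on the bench near (0.594, 0.325), and both spare blanks are in the magazine, making three. The gripper is open and clear of everything.

**Last checks**
- **Top blank:** it lies flat. With its top taken at the 96 mm catch level, its size comes out at about 60 x 112 mm, centred at (0.499, 0.082).
- **Catches:** both noses show over the blank's ends, in the same picture positions as when the second blank went in. I judged the follower depth and catch angles only from the pictures; there is no direct reading.
- **Forces:** the highest force I read was about 17 N, while pressing.
- **Other tools:** I never went to them. In the last pictures the V-block stands upright, the rack slot is empty, and the pliers look unmoved where visible. I did not check the hammer or bobbin again.

**What went wrong on the way**
- **Finger length:** the finger tips end about 31 mm short of the stated TCP. I confirmed this by touching the bench.
- **First grasps:** because of that, the first grasp of the V-block missed and nudged it 9 mm on the pile. The first grasp of the flat blank closed on nothing. Both were redone.
- **Compliance:** the arm gave up to about 4 mm in x and z against the spring, so I commanded the pressing moves deeper to compensate.

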